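Clear the spring tester's bed and hold its slide at the mark

TASK

Clear the two orange offcuts off the bed of the spring tester and put both into the blue scrap bin beside it. Then pull the red handle of the spring-loaded slide out until its pointer stands level with the yellow mark block beside the bed, and finish while still holding it there: do not let go, as the spring would pull it back. Leave everything else on the bench where it is.

Things in the scene. Friction and masses are not known exactly. Their poses are not given: they have to be found in the camera images.
- fixture: the spring tester, bolted to the bench: dark steel bed 360 x 140 x 20 (x, y, z) with a white spring housing at its +x end (x +45 to +145, 70 wide, top 70 above the bench). Origin on the bench surface, under the middle of the slide when it is home; its bed reaches from x -210 to +150, y -70 to +70, its top 20 above the bench. The slide pulls out along the fixture's own -x (roughly towards the robot). Turned up to 0.3 rad
- carriage (a joint): how far the slide is pulled out along the fixture's -x, m: 0 home against the spring housing, 0.1 the end of travel. A return spring pulls it home with 4.8 N at 0, rising by 1.2 N per 10 mm (about 14 N at 80 mm), with slight friction and damping; let go, it runs home
- grip (a point): centre of the slide's red handle, a bar 18 (x) x 60 (y) x 26 (z) on a steel stem 12 x 30, its centre 105 above the bench; 92 to 118 above the bench is red. Nothing near it stands higher than 70. The slide itself is an aluminium block 50 x 76, top 39 above the bench. Axes as the fixture's; moves with the slide
- pointer (a point): tip of the slide's white pointer with a red line, at the +y (left) edge of the slide, 15 behind the handle (+x) and 63 to its +y side, 39 above the bench. Axes as the fixture's; moves with the slide
- mark_band (a point): the yellow mark: a fixed yellow block 12 (x) x 16 (y) x 39 high clamped to the +y side of the bed (39 above the bench, as high as the pointer). This point is at the middle of its 12 mm along x, near its inner top edge; axes as the fixture's. The slide is at the mark when the pointer is level with the block along the fixture's x, i.e. within 6 of its middle. It sits 45 to 80 of pull from home
- offcut_a_mid (a point): centre of an orange plastic U-channel offcut, 44 (x) x 24 (y) x 22 (z), 20 to 40 g, open side up, lying on the bed in front of the slide, its long side (x) within about 0.5 rad of the fixture's x. Pick it across its y
- offcut_b_mid (a point): centre of a second orange U-channel offcut, 38 (x) x 24 (y) x 22 (z), 20 to 40 g, lying on the bed nearer its front end, its long side (x) within about 0.5 rad of the fixture's x. Pick it across its y
- scrap_bin: empty blue scrap bin fixed to the bench, to the left or to the right of the fixture, open on top: outside 180 (x) x 140 (y) x 80 high, walls and floor 4. Origin under its centre, on the bench surface
- parts_tray: grey tray of finished yellow parts on the other side of the fixture, 180 x 140 x 50 high, fixed. Not the place for offcuts
- pulley: yellow plastic pulley, diameter 64, 34 high, standing on the bench. Bystander. Origin at its underside (sizes in mm)
- bushing: brass bushing (ring), diameter 52, 30 high, standing on the bench. Bystander. Origin at its underside (sizes in mm)
- wrench: steel wrench, 150 long, lying left to right between the robot and the bin or tray. Bystander
- screwdriver: green-handled screwdriver, 170 long, lying left to right between the robot and the bin or tray. Bystander

How it is judged:
On the way, in this order (a step that is already met when the one before it is completed fails the run):
1. both offcuts lie in the blue bin, let go (x of offcut_a_mid in the frame of scrap_bin between -0.088 and 0.088 m and y of offcut_a_mid in the frame of scrap_bin between -0.068 and 0.068 m and z of offcut_a_mid in the frame of scrap_bin between 0 and 0.07 m and x of offcut_b_mid in the frame of scrap_bin between -0.088 and 0.088 m and y of offcut_b_mid in the frame of scrap_bin between -0.068 and 0.068 m and z of offcut_b_mid in the frame of scrap_bin between 0 and 0.07 m and contact force between the fingers and offcut_a below 0.05 N and contact force between the fingers and offcut_b below 0.05 N), for 0.2 s.
2. then the slide is held by the fingers with its pointer at the yellow mark (x of pointer in the frame of mark_band between -0.006 and 0.006 m and contact force between the fingers and carriage above 2 N and velocity of joint carriage between -0.01 and 0.01 m/s), for 0.3 s.
At the end, for the whole second after the job is handed in: both offcuts lie in the blue bin below its rim; the slide stands still with its pointer within 6 mm of the middle of the yellow mark (along the pull), and the fingers bear on it with more than 2 N: the robot is still holding it against its spring (all of step 2 and x of offcut_a_mid in the frame of scrap_bin between -0.088 and 0.088 m and y of offcut_a_mid in the frame of scrap_bin between -0.068 and 0.068 m and z of offcut_a_mid in the frame of scrap_bin between 0 and 0.07 m and x of offcut_b_mid in the frame of scrap_bin between -0.088 and 0.088 m and y of offcut_b_mid in the frame of scrap_bin between -0.068 and 0.068 m and z of offcut_b_mid in the frame of scrap_bin between 0 and 0.07 m); the arm keeps its last pose, push and grip.
It fails at once if a bystander (pulley, bushing, wrench or screwdriver) is shifted by more than 30 mm (distance of any of pulley, bushing, wrench, screwdriver from where it was at the start of the episode above 0.03 m).
It also fails if it takes over 64 s, if anything falls off the work surface, if the arm or the gripper's body presses on something with over 40 N, if the wrist force passes 120 N, or if a joint passes its speed limit or range.

ROBOT

A 6-joint arm with a two-finger parallel gripper is mounted at the origin on the work surface. World frame = base frame: x ahead of the robot, y to its left, z up, the work surface at z = 0. Lengths are in m, angles in rad, forces in N, time in s.
With the tool pointing down it reaches from about 0.375 to 0.9 m from the base axis. Payload 3.1 kg.
Tool frame: the origin (TCP) lies midway between the tips of the shut fingers; the grasp point (between the pads) lies 19 mm behind it (manip.grasp_offset is the distance from the TCP to the grasp point, in m); z points along the fingers, y is the line along which they close (so a half turn about z gives the same grasp; the last joint's range is limited). The gripper opens to 85 mm and grips with 20 to 120 N. Pads are 22 mm wide; open, the fingers measure 114 mm over their backs; the gripper's body (76 mm by 85 mm) begins 54 mm behind the grasp point. The pads swing forward as they close: fully open they stand 13 mm farther back than shut.
Start: joints at [1.119, 0.527, 1.433, -0, 1.181, -0.178], TCP at [0.169, 0.602, 0.231] pointing down, gripper open.
Joint ranges: [-3.08, 3.08], [-0.75, 2.2], [0.22, 2.44], [-1.43, 4.57], [0, 2.65], [-2.85, 2.85]. Speed limits (rad/s): [2.79, 2.79, 3.14, 3.14, 3.14, 3.14].

INTERFACE

Orientations are given as a unit quaternion [x, y, z, w].
In Python, from station import sensors, cams, order, manip gives the robot as it stands.
- The arm moves only by the tool move_arm, never from a script. Its argument "targets" is a list of rows, each an object of numbers: "dx", "dy", "dz": the shift along the world's x, y, z normalised to -1 to 1, where 1 is 25 mm; "rx", "ry", "rz": the turn, a rotation vector about the world's x, y, z normalised to -1 to 1, where 1 is 30 degrees. A call has exactly 10 rows; each row shifts and turns the commanded pose from where the row before left it; what a row does not reach is not made up. A row lasts 1/8 s, in which the tool goes at most 62.5 mm and 10.7 degrees, less where a joint would pass 70% of its speed; a pose out of reach is approached as far as the arm can. A call with a number of a shift or a turn outside -1 to 1 is refused whole. A call with a gripper value outside its range is refused whole. "claw" is the opening in per cent of the stroke, from 0 (shut) to 100 (fully open), set as the call begins (left out, the last holds). The fingers move at their own pace and stop on an object; "newtons" is the grip in N (left out, the last holds). Time passes only in rows, so rows that do not move let the fingers close, or fill a call up. It gives the time, the measured TCP pose, the force, the opening and the grip force at its end, in the units of the state.
- sensors.sense(): the state, without advancing time (a new reading comes with each control period).
- cams.snapshot(name): name is "scene" or "top" or "wrist"; returns the picture (400x640x3 uint8, red, green, blue); there is no depth.
- cams.camera_model(name): a dict with "fx", "fy", "cx", "cy" (pixels), "distortion" ([k1, k2, p1, p2, k3] as OpenCV has them; the pictures are not rectified), "extrinsics" (4x4, takes a point from world to camera coordinates). Camera axes: x right, y down, z forward; pixel columns grow to the right and rows downward; lengths in m; the calibration is good to about 2 mm. A picture is of the moment at which its call begins: read the wrist's pose just before it. camera_model takes no time and is no camera call; for the wrist camera it gives the pose at the moment of the call.
- order.sign_off(): hands the job in; it is judged then, once.
The state is a dict: "t": time; "q": joint angles; "qd": joint speeds; "tau": joint torques, N m; "tcp_pos": TCP position; "tool_rot": TCP orientation; "force": force on the tool from outside, world axes, zero at the start; "ft_torque": the same for the moment, N m; "finger_gap": opening from 0.0 (shut) to 1.0 (fully open); "gripper_force": force on a finger pad.
Only numpy, scipy, OpenCV 4.12 (cv2) and the standard library are available. Lean on these libraries where they do the work, as an engineer would, in place of code of your own. Each camera call takes 0.05 s, during which the arm holds its last target. There are 200 camera calls.

## Working session

There is one attempt and no reset: what is moved stays moved. The work goes in short steps, Python scripts to look and compute and a tool call to move; the robot and the scene stay as the last step left them, time stands still between calls to the robot, and variables do not carry over. Pictures are saved under pics/ and viewed, at most 10 in all, crops included, and the job is handed in when it is done.

Besides the shell and the picture viewer there is one more tool, called after "Request:" as name([rows], argument=value, ...), one row to a line, values as JSON. move_arm: Moves the arm, as the interface text tells. Scaled input: -1 to 1 covers 25 mm each way for a shift and 30 degrees each way for a turn. Its arguments: {"type":"object","properties":{"targets":{"type":"array"},"claw":{"type":"number"},"newtons":{"type":"number"}},"required":["targets"]}

```bash
ls; mkdir -p pics; cat > h.py <<'E'
import numpy as np, cv2
from station import sensors, cams, order, manip
def snap(n,f=None):
    m=cams.camera_model(n); im=np.array(cams.snapshot(n))
    if f: cv2.imwrite('pics/'+f,im[:,:,::-1])
    return im,m
def K(m): return np.array([[m['fx'],0,m['cx']],[0,m['fy'],m['cy']],[0,0,1.]])
def cast(m,uv,z):
    uv=np.array(uv,float).reshape(-1,1,2)
    p=cv2.undistortPoints(uv,K(m),np.array(m['distortion'],float))[:,0]
    E=np.array(m['extrinsics']);R,t=E[:3,:3],E[:3,3]
    d=np.c_[p,np.ones(len(p))]@R; c=-R.T@t
    return c+d*((z-c[2])/d[:,2])[:,None]
def blobs(im,lo,hi,amin=40):
    h=cv2.cvtColor(im,cv2.COLOR_RGB2HSV); k=cv2.inRange(h,lo,hi)
    cs,_=cv2.findContours(k,cv2.RETR_EXTERNAL,cv2.CHAIN_APPROX_NONE)
    return [c for c in sorted(cs,key=cv2.contourArea,reverse=True) if cv2.contourArea(c)>amin]
E
python3 - <<'E'
from h import *
print(sensors.sense()); print(manip.grasp_offset)
for n in('top','scene'):
    im,m=snap(n,n+'0.png'); E=np.array(m['extrinsics']); print(n,-E[:3,:3].T@E[:3,3],m['fx'])
E
```

```text
pics
{'t': 0.0, 'q': array([ 1.11850437e+00,  5.28481946e-01,  1.43391827e+00,  6.33835834e-06,
        1.18139143e+00, -1.78526781e-01]), 'qd': array([-1.40574749e-05,  1.19514837e-04, -3.32302716e-04, -1.93250525e-04,
        9.78505234e-05,  5.84492856e-04]), 'tau': array([-9.39724632e-04, -4.42345047e+01, -1.78025919e+01, -3.27498692e-04,
        8.39429442e-03,  3.02074632e-06]), 'tcp_pos': array([0.16863904, 0.60106824, 0.23031885]), 'tool_rot': array([ 1.36456643e-01,  9.90645434e-01, -1.04434797e-03, -3.43855848e-04]), 'force': array([ 0.34537595, -0.6796882 , -0.73487253]), 'ft_torque': array([-0.1010677 ,  0.01131633, -0.01507998]), 'gripper_force': 0.0, 'finger_gap': 0.9984294598851875}
0.0187
top [ 0.46623655 -0.00618363  0.93213843] 365.76841699024715
scene [1.09572322 0.55791099 0.60170076] 431.46726323586313
```

View pics/top0.png

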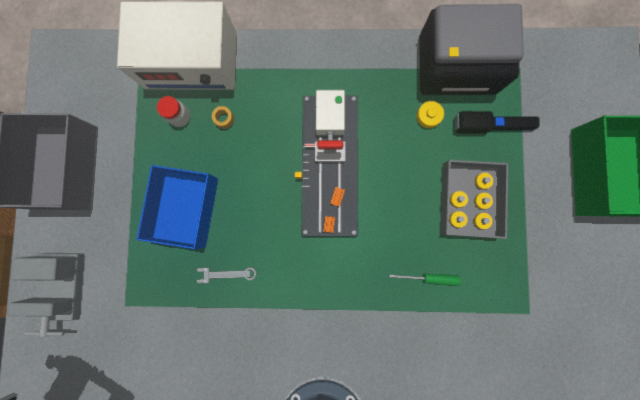

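View pics/scene0.png

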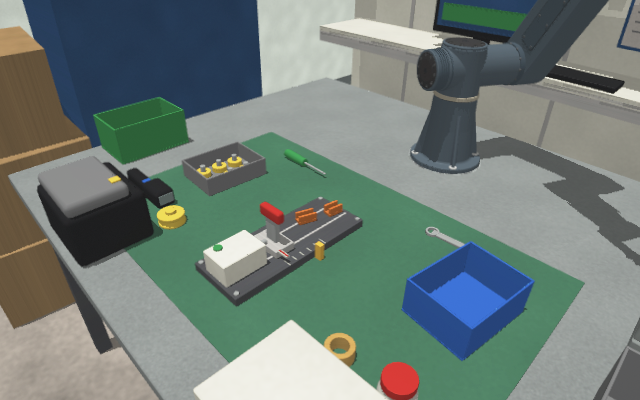

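The top view shows the bin at (180,208), the offcuts at (338,197) and (329,225), the red handle at (330,145), and the yellow mark at (298,175). The scene view agrees. Now measuring.

```bash
python3 - <<'E'
from h import *
im,m=snap('top')
def show(name,cs,z,box):
    for c in cs:
        r=cv2.minAreaRect(c)
        if not(box[0]<r[0][0]<box[1] and box[2]<r[0][1]<box[3]): continue
        P=cast(m,cv2.boxPoints(r),z); C=P.mean(0)
        e=[P[1]-P[0],P[2]-P[1]]; L=[np.linalg.norm(x) for x in e]; a=e[int(np.argmax(L))]
        print(name,np.round(r[0],1),C.round(4),'LxW',np.round(sorted(L),4),'yaw',round((np.degrees(np.arctan2(a[1],a[0]))+90)%180-90,1))
show('orange',blobs(im,(5,150,100),(18,255,255),20),.042,(300,360,180,240))
show('mark',blobs(im,(20,150,120),(32,255,255),5),.039,(285,310,160,190))
show('red',blobs(im,(0,150,80),(4,255,255),20)+blobs(im,(174,150,80),(180,255,255),20),.118,(310,350,130,160))
show('bin',blobs(im,(105,150,40),(125,255,255),200),.08,(100,250,150,260))
show('house',blobs(im,(0,0,170),(180,60,255),200),.07,(310,350,80,140))
show('bed',blobs(im,(0,0,0),(180,120,90),500),.02,(300,360,90,240))
E
```

```text
orange [337.  196.3] [ 0.5494 -0.0291  0.042 ] LxW [0.0224 0.0435] yaw -17.8
orange [328.7 224. ] [ 0.4818 -0.0094  0.042 ] LxW [0.0232 0.0375] yaw -6.5
mark [298.  174.5] [0.6029 0.0676 0.039 ] LxW [0.0125 0.0149] yaw -89.5
red [330. 144.] [ 0.6611 -0.0102  0.118 ] LxW [0.0138 0.0543] yaw -89.7
bin [177.  207.2] [0.5171 0.3482 0.08  ] LxW [0.1678 0.182 ] yaw -6.6
house [330.  109.5] [ 0.7576 -0.0095  0.07  ] LxW [0.0679 0.0965] yaw 0.4
bed [329. 208.] [ 0.5226 -0.0097  0.02  ] LxW [0.1407 0.1453] yaw 1.0
```

Fixture yaw is about 0. The offcut sizes match the nominal ones, and the handle is at x≈0.661 with the mark at 0.603, so the pull is about 74 mm. Moving above the offcuts.

Request:
move_arm([
  {"dx": 0.6,"dy": -1},
  {"dx": 0.6,"dy": -1},
  {"dx": 0.6,"dy": -1},
  {"dx": 0.6,"dy": -1},
  {"dx": 0.6,"dy": -1},
  {"dx": 0.6,"dy": -1},
  {"dx": 0.6,"dy": -1},
  {"dx": 0.6,"dy": -1},
  {"dx": 0.6,"dy": -1},
  {"dx": 0.6,"dy": -1},
], claw=80)

```text
schema error: expected keys dx, dy, dz, rx, ry, rz
```

Request:
move_arm([
  {"dx": 0.6,"dy": -1},
  {"dx": 0.6,"dy": -1},
  {"dx": 0.6,"dy": -1},
  {"dx": 0.6,"dy": -1},
  {"dx": 0.6,"dy": -1},
  {"dx": 0.6,"dy": -1},
  {"dx": 0.6,"dy": -1},
  {"dx": 0.6,"dy": -1},
  {"dx": 0.6,"dy": -1},
  {"dx": 0.6,"dy": -1},
])

```text
schema error: expected keys dx, dy, dz, rx, ry, rz
```

Request:
move_arm([
  {"dx": 0.6,"dy": -1},
  {"dx": 0.6,"dy": -1},
  {"dx": 0.6,"dy": -1},
  {"dx": 0.4,"dy": -1},
  {"dx": 0.4,"dy": -1},
  {},
  {},
  {},
  {},
  {},
])

```text
schema error: expected keys dx, dy, dz, rx, ry, rz
```

```bash
python3 - <<'E'
from h import *
im,m=snap('wrist','w1.png'); E=np.array(m['extrinsics']); print(-E[:3,:3].T@E[:3,3]); s=sensors.sense(); print(s['t'],s['tcp_pos'],s['tool_rot'],s['q'])
for c in blobs(im,(5,150,80),(18,255,255),150):
    r=cv2.minAreaRect(c); P=cast(m,cv2.boxPoints(r),.042);C=P.mean(0)
    e=[P[1]-P[0],P[2]-P[1]]; L=[np.linalg.norm(x) for x in e]; a=e[int(np.argmax(L))]
    print(np.round(r[0]),C.round(4),np.round(L,4),round((np.degrees(np.arctan2(a[1],a[0]))+90)%180-90,1))
E
```

```text
[0.10123694 0.6210913  0.37255903]
0.2 [0.16876572 0.60134582 0.23069675] [ 1.36463362e-01  9.90644895e-01 -6.27111647e-04 -2.20722374e-04] [ 1.11850441e+00  5.28138792e-01  1.43339311e+00  3.30886551e-05
  1.18139004e+00 -1.78523451e-01]
[570. 142.] [0.2212 0.8534 0.042 ] [0.1309 0.3015] -1.0
[634. 328.] [0.4541 0.9189 0.042 ] [0.1286 0.0115] 1.5
[636. 234.] [0.3254 0.9175 0.042 ] [0.0082 0.0709] 0.5
```

View pics/w1.png

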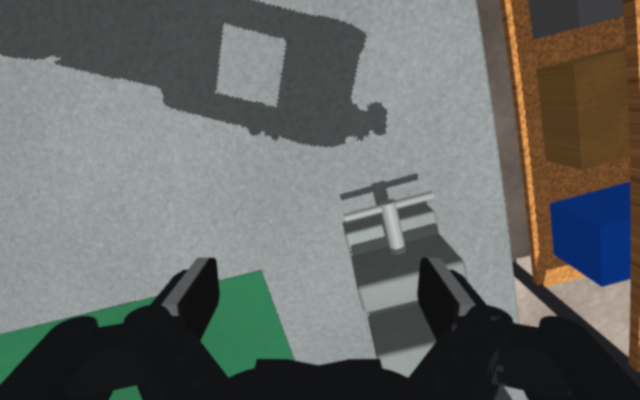

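The moves were refused because every row needs all six keys, so the arm hasn't moved. This picture is of the start pose: bench, shadow and the fingers at the bottom.

Request:
move_arm([
  {"dx": 0.6,"dy": -1,"dz": 0,"rx": 0,"ry": 0,"rz": 0},
  {"dx": 0.6,"dy": -1,"dz": 0,"rx": 0,"ry": 0,"rz": 0},
  {"dx": 0.6,"dy": -1,"dz": 0,"rx": 0,"ry": 0,"rz": 0},
  {"dx": 0.6,"dy": -1,"dz": 0,"rx": 0,"ry": 0,"rz": 0},
  {"dx": 0.6,"dy": -1,"dz": 0,"rx": 0,"ry": 0,"rz": 0},
  {"dx": 0.6,"dy": -1,"dz": 0,"rx": 0,"ry": 0,"rz": 0},
  {"dx": 0.6,"dy": -1,"dz": 0,"rx": 0,"ry": 0,"rz": 0},
  {"dx": 0.6,"dy": -1,"dz": 0,"rx": 0,"ry": 0,"rz": 0},
  {"dx": 0.6,"dy": -1,"dz": 0,"rx": 0,"ry": 0,"rz": 0},
  {"dx": 0.6,"dy": -1,"dz": 0,"rx": 0,"ry": 0,"rz": 0},
], claw=80)

```text
t: 1.45
tcp_pos: [0.3193, 0.3509, 0.2313]
tool_rot: [0.136, 0.991, -0.0, 0.0]
force: [-0.2, 0.4, -0.6]
finger_gap: 0.798
gripper_force: 0.0
```

Request:
move_arm([
  {"dx": 0.6,"dy": -1,"dz": 0,"rx": 0,"ry": 0,"rz": 0},
  {"dx": 0.6,"dy": -1,"dz": 0,"rx": 0,"ry": 0,"rz": 0},
  {"dx": 0.6,"dy": -1,"dz": 0,"rx": 0,"ry": 0,"rz": 0},
  {"dx": 0.6,"dy": -1,"dz": 0,"rx": 0,"ry": 0,"rz": 0},
  {"dx": 0.6,"dy": -1,"dz": 0,"rx": 0,"ry": 0,"rz": 0},
  {"dx": 0.6,"dy": -1,"dz": 0,"rx": 0,"ry": 0,"rz": 0},
  {"dx": 0.6,"dy": -1,"dz": 0,"rx": 0,"ry": 0,"rz": 0},
  {"dx": 0.6,"dy": -1,"dz": 0,"rx": 0,"ry": 0,"rz": 0},
  {"dx": 0.6,"dy": -1,"dz": 0,"rx": 0,"ry": 0,"rz": 0},
  {"dx": 0.6,"dy": -1,"dz": 0,"rx": 0,"ry": 0,"rz": 0},
])

```text
t: 2.7
tcp_pos: [0.4693, 0.1008, 0.2313]
tool_rot: [0.137, 0.991, 0.0, -0.0]
force: [0.9, 0.5, -0.3]
finger_gap: 0.799
gripper_force: 0.0
```

Request:
move_arm([
  {"dx": 0.6,"dy": -1,"dz": 0,"rx": 0,"ry": 0,"rz": 0},
  {"dx": 0.6,"dy": -1,"dz": 0,"rx": 0,"ry": 0,"rz": 0},
  {"dx": 0.6,"dy": -1,"dz": 0,"rx": 0,"ry": 0,"rz": 0},
  {"dx": 0.6,"dy": -1,"dz": 0,"rx": 0,"ry": 0,"rz": 0},
  {"dx": 0.8,"dy": -1,"dz": 0,"rx": 0,"ry": 0,"rz": 0},
  {"dx": 0,"dy": 0,"dz": 0,"rx": 0,"ry": 0,"rz": 0},
  {"dx": 0,"dy": 0,"dz": 0,"rx": 0,"ry": 0,"rz": 0},
  {"dx": 0,"dy": 0,"dz": 0,"rx": 0,"ry": 0,"rz": 0},
  {"dx": 0,"dy": 0,"dz": 0,"rx": 0,"ry": 0,"rz": 0},
  {"dx": 0,"dy": 0,"dz": 0,"rx": 0,"ry": 0,"rz": 0},
])

```text
t: 3.95
tcp_pos: [0.5487, -0.0228, 0.2314]
tool_rot: [0.136, 0.991, -0.0, 0.0]
force: [-0.8, -0.0, 0.1]
finger_gap: 0.8
gripper_force: 0.0
```

```bash
cat > w.py <<'E'
from h import *
import sys
im,m=snap('wrist',sys.argv[1]); E=np.array(m['extrinsics']); print(-E[:3,:3].T@E[:3,3]); s=sensors.sense(); print(s['t'],s['tcp_pos'],s['tool_rot'],s['q'])
for c in blobs(im,(5,150,80),(18,255,255),150):
    r=cv2.minAreaRect(c); P=cast(m,cv2.boxPoints(r),.042);C=P.mean(0)
    e=[P[1]-P[0],P[2]-P[1]]; L=[np.linalg.norm(x) for x in e]; a=e[int(np.argmax(L))]
    print(np.round(r[0]),C.round(4),np.round(L,4),round((np.degrees(np.arctan2(a[1],a[0]))+90)%180-90,1))
E
python3 w.py w2.png
```

```text
[ 0.48112741 -0.00321025  0.37342165]
4.0 [ 0.54881606 -0.02290175  0.23144428] [ 1.36176526e-01  9.90684586e-01 -3.08331765e-07  6.34281335e-05] [-2.45191330e-01  4.25531963e-01  1.62367920e+00  1.47975209e-05
  1.09225532e+00 -1.54279256e+00]
[311. 104.] [ 0.4824 -0.0106  0.042 ] [0.0244 0.038 ] -6.6
[310. 176.] [ 0.5485 -0.0302  0.042 ] [0.0467 0.0243] -19.2
```

View pics/w2.png

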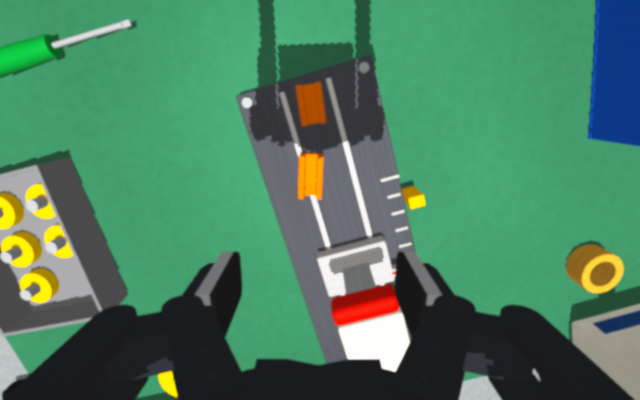

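The wrist view shows offcut B at (311,104) and A at (310,176), agreeing with the top view to within 2 mm. Picking A.

Request:
move_arm([
  {"dx": 0,"dy": -0.28,"dz": -1,"rx": 0,"ry": 0,"rz": -0.1},
  {"dx": 0,"dy": 0,"dz": -1,"rx": 0,"ry": 0,"rz": 0},
  {"dx": 0,"dy": 0,"dz": -1,"rx": 0,"ry": 0,"rz": 0},
  {"dx": 0,"dy": 0,"dz": -1,"rx": 0,"ry": 0,"rz": 0},
  {"dx": 0,"dy": 0,"dz": -1,"rx": 0,"ry": 0,"rz": 0},
  {"dx": 0,"dy": 0,"dz": -1,"rx": 0,"ry": 0,"rz": 0},
  {"dx": 0,"dy": 0,"dz": -1,"rx": 0,"ry": 0,"rz": 0},
  {"dx": 0,"dy": 0,"dz": -0.7,"rx": 0,"ry": 0,"rz": 0},
  {"dx": 0,"dy": 0,"dz": -0.6,"rx": 0,"ry": 0,"rz": 0},
  {"dx": 0,"dy": 0,"dz": 0,"rx": 0,"ry": 0,"rz": 0},
])

```text
t: 5.25
tcp_pos: [0.5484, -0.0302, 0.0229]
tool_rot: [0.162, 0.987, 0.0, -0.001]
force: [1.0, 0.6, -0.1]
finger_gap: 0.797
gripper_force: 0.0
```

Request:
move_arm([
  {"dx": 0,"dy": 0,"dz": 0,"rx": 0,"ry": 0,"rz": 0},
  {"dx": 0,"dy": 0,"dz": 0,"rx": 0,"ry": 0,"rz": 0},
  {"dx": 0,"dy": 0,"dz": 0,"rx": 0,"ry": 0,"rz": 0},
  {"dx": 0,"dy": 0,"dz": 0,"rx": 0,"ry": 0,"rz": 0},
  {"dx": 0,"dy": 0,"dz": 0,"rx": 0,"ry": 0,"rz": 0},
  {"dx": 0,"dy": 0,"dz": 0,"rx": 0,"ry": 0,"rz": 0},
  {"dx": 0,"dy": 0,"dz": 0,"rx": 0,"ry": 0,"rz": 0},
  {"dx": 0,"dy": 0,"dz": 0,"rx": 0,"ry": 0,"rz": 0},
  {"dx": 0,"dy": 0,"dz": 0,"rx": 0,"ry": 0,"rz": 0},
  {"dx": 0,"dy": 0,"dz": 0,"rx": 0,"ry": 0,"rz": 0},
], claw=0, newtons=25)

```text
t: 6.5
tcp_pos: [0.5496, -0.0304, 0.0247]
tool_rot: [0.162, 0.987, -0.0, 0.001]
force: [0.3, 0.1, 5.6]
finger_gap: 0.277
gripper_force: 26.0
```

Request:
move_arm([
  {"dx": 0,"dy": 0,"dz": 0.6,"rx": 0,"ry": 0,"rz": 0},
  {"dx": 0,"dy": 0,"dz": 1,"rx": 0,"ry": 0,"rz": 0},
  {"dx": 0,"dy": 0.5,"dz": 1,"rx": 0,"ry": 0,"rz": 0},
  {"dx": 0,"dy": 1,"dz": 1,"rx": 0,"ry": 0,"rz": 0},
  {"dx": 0,"dy": 1,"dz": 1,"rx": 0,"ry": 0,"rz": 0},
  {"dx": 0,"dy": 1,"dz": 0.4,"rx": 0,"ry": 0,"rz": 0},
  {"dx": 0,"dy": 1,"dz": 0,"rx": 0,"ry": 0,"rz": 0},
  {"dx": 0,"dy": 1,"dz": 0,"rx": 0,"ry": 0,"rz": 0},
  {"dx": 0,"dy": 1,"dz": 0,"rx": 0,"ry": 0,"rz": 0},
  {"dx": 0,"dy": 1,"dz": 0,"rx": 0,"ry": 0,"rz": 0},
])

```text
t: 7.75
tcp_pos: [0.5486, 0.158, 0.1494]
tool_rot: [0.162, 0.987, -0.0, -0.0]
force: [0.6, -0.5, -0.3]
finger_gap: 0.278
gripper_force: 25.3
```

Request:
move_arm([
  {"dx": 0,"dy": 1,"dz": 0,"rx": 0,"ry": 0,"rz": 0},
  {"dx": 0,"dy": 1,"dz": 0,"rx": 0,"ry": 0,"rz": 0},
  {"dx": 0,"dy": 1,"dz": 0,"rx": 0,"ry": 0,"rz": 0},
  {"dx": 0,"dy": 1,"dz": 0,"rx": 0,"ry": 0,"rz": 0},
  {"dx": 0,"dy": 1,"dz": 0,"rx": 0,"ry": 0,"rz": 0},
  {"dx": 0,"dy": 1,"dz": 0,"rx": 0,"ry": 0,"rz": 0},
  {"dx": 0,"dy": 1,"dz": 0,"rx": 0,"ry": 0,"rz": 0},
  {"dx": 0,"dy": 1,"dz": 0,"rx": 0,"ry": 0,"rz": 0},
  {"dx": 0,"dy": 0,"dz": 0,"rx": 0,"ry": 0,"rz": 0},
  {"dx": 0,"dy": 0,"dz": 0,"rx": 0,"ry": 0,"rz": 0},
])

```text
t: 9.0
tcp_pos: [0.5487, 0.3567, 0.1487]
tool_rot: [0.162, 0.987, -0.0, -0.0]
force: [-0.3, 0.1, -0.5]
finger_gap: 0.275
gripper_force: 25.3
```

```bash
python3 - <<'E'
from h import *
im,m=snap('top','t3.png'); w,_=snap('wrist')
s=sensors.sense(); print(s['t'],s['tcp_pos'],s['finger_gap'],s['gripper_force'])
a=cv2.resize(im[80:330,60:380],(640,500),interpolation=cv2.INTER_CUBIC)
cv2.imwrite('pics/c3.png',a[:,:,::-1])
c=[c for c in blobs(im,(105,150,40),(125,255,255),200)][0]
r=c[:,0]
for n,p in zip(('L','T','B'),(r[r[:,0].argmin()],r[r[:,1].argmin()],r[r[:,1].argmax()])): print(n,p,cast(m,[p],.08).round(3))
E
```

```text
9.1 [0.54883857 0.35623929 0.14872529] 0.2723734050680698 25.28620183467865
L [137 234] [[0.452 0.439 0.08 ]]
T [152 165] [[0.616 0.413 0.08 ]]
B [189 248] [[0.421 0.315 0.08 ]]
```

View pics/c3.png

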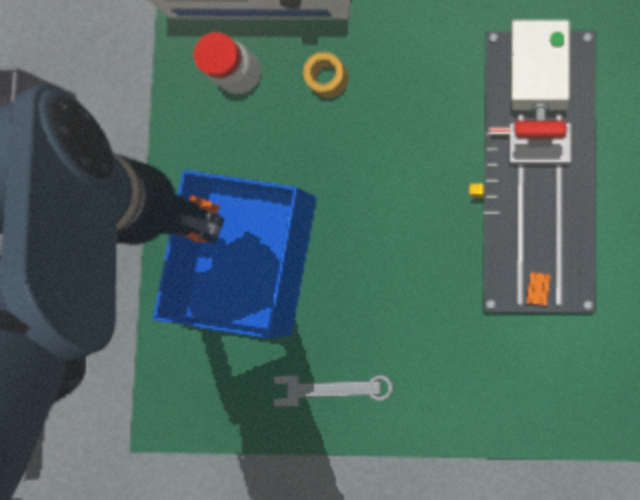

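Offcut A is held over the bin, whose rim centre is at about pixel (174,207), i.e. (0.517,0.355). Releasing.

Request:
move_arm([
  {"dx": 0,"dy": 0,"dz": -1,"rx": 0,"ry": 0,"rz": 0},
  {"dx": 0,"dy": 0,"dz": -1,"rx": 0,"ry": 0,"rz": 0},
  {"dx": 0,"dy": 0,"dz": -1,"rx": 0,"ry": 0,"rz": 0},
  {"dx": 0,"dy": 0,"dz": -0.4,"rx": 0,"ry": 0,"rz": 0},
  {"dx": 0,"dy": 0,"dz": 0,"rx": 0,"ry": 0,"rz": 0},
  {"dx": 0,"dy": 0,"dz": 0,"rx": 0,"ry": 0,"rz": 0},
  {"dx": 0,"dy": 0,"dz": 0,"rx": 0,"ry": 0,"rz": 0},
  {"dx": 0,"dy": 0,"dz": 0,"rx": 0,"ry": 0,"rz": 0},
  {"dx": 0,"dy": 0,"dz": 0,"rx": 0,"ry": 0,"rz": 0},
  {"dx": 0,"dy": 0,"dz": 0,"rx": 0,"ry": 0,"rz": 0},
])

```text
t: 10.35
tcp_pos: [0.5489, 0.3572, 0.0639]
tool_rot: [0.162, 0.987, 0.0, 0.0]
force: [0.3, 0.5, -0.8]
finger_gap: 0.274
gripper_force: 25.3
```

Request:
move_arm([
  {"dx": 0,"dy": 0,"dz": 0,"rx": 0,"ry": 0,"rz": 0},
  {"dx": 0,"dy": 0,"dz": 0,"rx": 0,"ry": 0,"rz": 0},
  {"dx": 0,"dy": 0,"dz": 0,"rx": 0,"ry": 0,"rz": 0},
  {"dx": 0,"dy": 0,"dz": 0,"rx": 0,"ry": 0,"rz": 0},
  {"dx": 0,"dy": 0,"dz": 1,"rx": 0,"ry": 0,"rz": 0},
  {"dx": 0,"dy": 0,"dz": 1,"rx": 0,"ry": 0,"rz": 0},
  {"dx": 0,"dy": 0,"dz": 1,"rx": 0,"ry": 0,"rz": 0},
  {"dx": 0,"dy": 0,"dz": 1,"rx": 0,"ry": 0,"rz": 0},
  {"dx": -0.3,"dy": -1,"dz": 0,"rx": 0,"ry": 0,"rz": 0.1},
  {"dx": -0.3,"dy": -1,"dz": 0,"rx": 0,"ry": 0,"rz": 0.1},
], claw=48)

```text
t: 11.6
tcp_pos: [0.5339, 0.3069, 0.1644]
tool_rot: [0.109, 0.994, 0.0, 0.001]
force: [-1.1, -0.6, 0.4]
finger_gap: 0.478
gripper_force: 0.0
```

Request:
move_arm([
  {"dx": -0.2,"dy": -1,"dz": 0,"rx": 0,"ry": 0,"rz": 0.1},
  {"dx": -0.2,"dy": -1,"dz": 0,"rx": 0,"ry": 0,"rz": 0.1},
  {"dx": -0.2,"dy": -1,"dz": 0,"rx": 0,"ry": 0,"rz": 0},
  {"dx": -0.2,"dy": -1,"dz": 0,"rx": 0,"ry": 0,"rz": 0},
  {"dx": -0.2,"dy": -1,"dz": 0,"rx": 0,"ry": 0,"rz": 0},
  {"dx": -0.2,"dy": -1,"dz": 0,"rx": 0,"ry": 0,"rz": 0},
  {"dx": -0.2,"dy": -1,"dz": 0,"rx": 0,"ry": 0,"rz": 0},
  {"dx": -0.2,"dy": -1,"dz": 0,"rx": 0,"ry": 0,"rz": 0},
  {"dx": -0.2,"dy": -1,"dz": 0,"rx": 0,"ry": 0,"rz": 0},
  {"dx": -0.2,"dy": -1,"dz": 0,"rx": 0,"ry": 0,"rz": 0},
])

```text
t: 12.85
tcp_pos: [0.4839, 0.0564, 0.164]
tool_rot: [0.058, 0.998, -0.0, 0.0]
force: [-0.0, 0.0, -0.2]
finger_gap: 0.476
gripper_force: 0.0
```

Request:
move_arm([
  {"dx": 0,"dy": -1,"dz": 0,"rx": 0,"ry": 0,"rz": 0},
  {"dx": -0.07,"dy": -1,"dz": 0,"rx": 0,"ry": 0,"rz": 0},
  {"dx": 0,"dy": -0.68,"dz": -0.5,"rx": 0,"ry": 0,"rz": 0},
  {"dx": 0,"dy": 0,"dz": -1,"rx": 0,"ry": 0,"rz": 0},
  {"dx": 0,"dy": 0,"dz": -1,"rx": 0,"ry": 0,"rz": 0},
  {"dx": 0,"dy": 0,"dz": 0,"rx": 0,"ry": 0,"rz": 0},
  {"dx": 0,"dy": 0,"dz": 0,"rx": 0,"ry": 0,"rz": 0},
  {"dx": 0,"dy": 0,"dz": 0,"rx": 0,"ry": 0,"rz": 0},
  {"dx": 0,"dy": 0,"dz": 0,"rx": 0,"ry": 0,"rz": 0},
  {"dx": 0,"dy": 0,"dz": 0,"rx": 0,"ry": 0,"rz": 0},
], claw=80)

```text
t: 14.1
tcp_pos: [0.4825, -0.0098, 0.1018]
tool_rot: [0.058, 0.998, -0.0, 0.001]
force: [0.6, 0.2, -0.3]
finger_gap: 0.801
gripper_force: 0.0
```

```bash
python3 - <<'E'
from h import *
im,m=snap('top')
for c in blobs(im,(5,150,100),(18,255,255),15):
    r=cv2.minAreaRect(c); print(np.round(r[0]),cast(m,[r[0]],.015 if r[0][0]<260 else .042).round(3),cv2.contourArea(c))
print(sensors.sense()['tcp_pos'],sensors.sense()['tool_rot'])
E
```

```text
[183. 195.] [[0.551 0.361 0.015]] 111.0
[ 0.48237705 -0.00979089  0.10167411] [ 5.82638564e-02  9.98301146e-01 -7.32303113e-05  3.74585527e-04]
```

Offcut A is in the bin at (0.551,0.361). Picking B.

Request:
move_arm([
  {"dx": 0,"dy": 0,"dz": -1,"rx": 0,"ry": 0,"rz": 0},
  {"dx": 0,"dy": 0,"dz": -1,"rx": 0,"ry": 0,"rz": 0},
  {"dx": 0,"dy": 0,"dz": -0.6,"rx": 0,"ry": 0,"rz": 0},
  {"dx": 0,"dy": 0,"dz": -0.5,"rx": 0,"ry": 0,"rz": 0},
  {"dx": 0,"dy": 0,"dz": 0,"rx": 0,"ry": 0,"rz": 0},
  {"dx": 0,"dy": 0,"dz": 0,"rx": 0,"ry": 0,"rz": 0},
  {"dx": 0,"dy": 0,"dz": 0,"rx": 0,"ry": 0,"rz": 0},
  {"dx": 0,"dy": 0,"dz": 0,"rx": 0,"ry": 0,"rz": 0},
  {"dx": 0,"dy": 0,"dz": 0,"rx": 0,"ry": 0,"rz": 0},
  {"dx": 0,"dy": 0,"dz": 0,"rx": 0,"ry": 0,"rz": 0},
])

```text
t: 15.4
tcp_pos: [0.4822, -0.0098, 0.0239]
tool_rot: [0.058, 0.998, -0.0, 0.0]
force: [0.3, -0.2, -0.6]
finger_gap: 0.801
gripper_force: 0.0
```

Request:
move_arm([
  {"dx": 0,"dy": 0,"dz": 0,"rx": 0,"ry": 0,"rz": 0},
  {"dx": 0,"dy": 0,"dz": 0,"rx": 0,"ry": 0,"rz": 0},
  {"dx": 0,"dy": 0,"dz": 0,"rx": 0,"ry": 0,"rz": 0},
  {"dx": 0,"dy": 0,"dz": 0,"rx": 0,"ry": 0,"rz": 0},
  {"dx": 0,"dy": 0,"dz": 0,"rx": 0,"ry": 0,"rz": 0},
  {"dx": 0,"dy": 0,"dz": 0,"rx": 0,"ry": 0,"rz": 0},
  {"dx": 0,"dy": 0,"dz": 0,"rx": 0,"ry": 0,"rz": 0},
  {"dx": 0,"dy": 0,"dz": 0,"rx": 0,"ry": 0,"rz": 0},
  {"dx": 0,"dy": 0,"dz": 0,"rx": 0,"ry": 0,"rz": 0},
  {"dx": 0,"dy": 0,"dz": 0,"rx": 0,"ry": 0,"rz": 0},
], claw=0)

```text
t: 16.65
tcp_pos: [0.4823, -0.0098, 0.0239]
tool_rot: [0.058, 0.998, -0.0, 0.0]
force: [-0.7, -0.4, 2.9]
finger_gap: 0.271
gripper_force: 26.0
```

Request:
move_arm([
  {"dx": 0,"dy": 0,"dz": 0.6,"rx": 0,"ry": 0,"rz": 0},
  {"dx": 0,"dy": 0,"dz": 1,"rx": 0,"ry": 0,"rz": 0},
  {"dx": 0,"dy": 0.5,"dz": 1,"rx": 0,"ry": 0,"rz": 0},
  {"dx": 0,"dy": 1,"dz": 1,"rx": 0,"ry": 0,"rz": 0},
  {"dx": 0,"dy": 1,"dz": 1,"rx": 0,"ry": 0,"rz": 0},
  {"dx": 0,"dy": 1,"dz": 0.4,"rx": 0,"ry": 0,"rz": 0},
  {"dx": 0,"dy": 1,"dz": 0,"rx": 0,"ry": 0,"rz": 0},
  {"dx": 0,"dy": 1,"dz": 0,"rx": 0,"ry": 0,"rz": 0},
  {"dx": 0,"dy": 1,"dz": 0,"rx": 0,"ry": 0,"rz": 0},
  {"dx": 0,"dy": 1,"dz": 0,"rx": 0,"ry": 0,"rz": 0},
])

```text
t: 17.9
tcp_pos: [0.4818, 0.1785, 0.1495]
tool_rot: [0.058, 0.998, -0.0, 0.0]
force: [-0.2, 0.2, -1.1]
finger_gap: 0.274
gripper_force: 25.6
```

Request:
move_arm([
  {"dx": 0,"dy": 1,"dz": 0,"rx": 0,"ry": 0,"rz": 0},
  {"dx": 0,"dy": 1,"dz": 0,"rx": 0,"ry": 0,"rz": 0},
  {"dx": 0,"dy": 1,"dz": 0,"rx": 0,"ry": 0,"rz": 0},
  {"dx": 0,"dy": 1,"dz": 0,"rx": 0,"ry": 0,"rz": 0},
  {"dx": 0,"dy": 1,"dz": 0,"rx": 0,"ry": 0,"rz": 0},
  {"dx": 0,"dy": 1,"dz": 0,"rx": 0,"ry": 0,"rz": 0},
  {"dx": 0,"dy": 1,"dz": 0,"rx": 0,"ry": 0,"rz": 0},
  {"dx": 0,"dy": 0.1,"dz": -0.4,"rx": 0,"ry": 0,"rz": 0},
  {"dx": 0,"dy": 0,"dz": -1,"rx": 0,"ry": 0,"rz": 0},
  {"dx": 0,"dy": 0,"dz": -1,"rx": 0,"ry": 0,"rz": 0},
])

```text
t: 19.15
tcp_pos: [0.4817, 0.3541, 0.0881]
tool_rot: [0.058, 0.998, -0.0, -0.0]
force: [-0.6, -0.1, -0.8]
finger_gap: 0.276
gripper_force: 25.6
```

Request:
move_arm([
  {"dx": 0,"dy": 0,"dz": -1,"rx": 0,"ry": 0,"rz": 0},
  {"dx": 0,"dy": 0,"dz": 0,"rx": 0,"ry": 0,"rz": 0},
  {"dx": 0,"dy": 0,"dz": 0,"rx": 0,"ry": 0,"rz": 0},
  {"dx": 0,"dy": 0,"dz": 0,"rx": 0,"ry": 0,"rz": 0},
  {"dx": 0,"dy": 0,"dz": 0,"rx": 0,"ry": 0,"rz": 0},
  {"dx": 0,"dy": 0,"dz": 0,"rx": 0,"ry": 0,"rz": 0},
  {"dx": 0,"dy": 0,"dz": 0,"rx": 0,"ry": 0,"rz": 0},
  {"dx": 0,"dy": 0,"dz": 0,"rx": 0,"ry": 0,"rz": 0},
  {"dx": 0,"dy": 0,"dz": 0,"rx": 0,"ry": 0,"rz": 0},
  {"dx": 0,"dy": 0,"dz": 0,"rx": 0,"ry": 0,"rz": 0},
])

```text
t: 20.4
tcp_pos: [0.4822, 0.3552, 0.0638]
tool_rot: [0.058, 0.998, -0.0, -0.0]
force: [1.1, 0.3, 0.1]
finger_gap: 0.274
gripper_force: 25.6
```

Request:
move_arm([
  {"dx": 0,"dy": 0,"dz": 0,"rx": 0,"ry": 0,"rz": 0},
  {"dx": 0,"dy": 0,"dz": 0,"rx": 0,"ry": 0,"rz": 0},
  {"dx": 0,"dy": 0,"dz": 0,"rx": 0,"ry": 0,"rz": 0},
  {"dx": 0,"dy": 0,"dz": 0,"rx": 0,"ry": 0,"rz": 0},
  {"dx": 0,"dy": 0,"dz": 1,"rx": 0,"ry": 0,"rz": 0},
  {"dx": 0,"dy": 0,"dz": 1,"rx": 0,"ry": 0,"rz": 0},
  {"dx": 0,"dy": 0,"dz": 1,"rx": 0,"ry": 0,"rz": 0},
  {"dx": 0,"dy": 0,"dz": 1,"rx": 0,"ry": 0,"rz": 0},
  {"dx": 0,"dy": 0,"dz": 1,"rx": 0,"ry": 0,"rz": 0},
  {"dx": 0,"dy": 0,"dz": 0.5,"rx": 0,"ry": 0,"rz": 0},
], claw=48)

```text
t: 21.65
tcp_pos: [0.4827, 0.3555, 0.2028]
tool_rot: [0.058, 0.998, 0.001, 0.001]
force: [-0.1, -0.7, -0.5]
finger_gap: 0.481
gripper_force: 0.0
```

Request:
move_arm([
  {"dx": 0.5,"dy": -1,"dz": 0,"rx": 0,"ry": 0,"rz": -0.2},
  {"dx": 0.5,"dy": -1,"dz": 0,"rx": 0,"ry": 0,"rz": -0.2},
  {"dx": 0.5,"dy": -1,"dz": 0,"rx": 0,"ry": 0,"rz": -0.2},
  {"dx": 0.5,"dy": -1,"dz": 0,"rx": 0,"ry": 0,"rz": -0.2},
  {"dx": 0.5,"dy": -1,"dz": 0,"rx": 0,"ry": 0,"rz": -0.2},
  {"dx": 0.5,"dy": -1,"dz": 0,"rx": 0,"ry": 0,"rz": -0.2},
  {"dx": 0.5,"dy": -1,"dz": 0,"rx": 0,"ry": 0,"rz": -0.2},
  {"dx": 0.5,"dy": -1,"dz": 0,"rx": 0,"ry": 0,"rz": -0.2},
  {"dx": 0.5,"dy": -1,"dz": 0,"rx": 0,"ry": 0,"rz": -0.2},
  {"dx": 0.5,"dy": -1,"dz": 0,"rx": 0,"ry": 0,"rz": -0.2},
], claw=70)

```text
t: 22.9
tcp_pos: [0.6071, 0.1043, 0.2006]
tool_rot: [0.551, 0.834, -0.0, -0.001]
force: [0.5, 0.5, 0.4]
finger_gap: 0.701
gripper_force: 0.0
```

Request:
move_arm([
  {"dx": 0.5,"dy": -1,"dz": 0,"rx": 0,"ry": 0,"rz": -0.2},
  {"dx": 0.5,"dy": -1,"dz": 0,"rx": 0,"ry": 0,"rz": -0.2},
  {"dx": 0.5,"dy": -1,"dz": 0,"rx": 0,"ry": 0,"rz": -0.2},
  {"dx": 0.5,"dy": -1,"dz": 0,"rx": 0,"ry": 0,"rz": -0.18},
  {"dx": 0.15,"dy": -0.6,"dz": 0,"rx": 0,"ry": 0,"rz": 0},
  {"dx": 0,"dy": 0,"dz": 0,"rx": 0,"ry": 0,"rz": 0},
  {"dx": 0,"dy": 0,"dz": 0,"rx": 0,"ry": 0,"rz": 0},
  {"dx": 0,"dy": 0,"dz": 0,"rx": 0,"ry": 0,"rz": 0},
  {"dx": 0,"dy": 0,"dz": 0,"rx": 0,"ry": 0,"rz": 0},
  {"dx": 0,"dy": 0,"dz": 0,"rx": 0,"ry": 0,"rz": 0},
])

```text
t: 24.15
tcp_pos: [0.6609, -0.0093, 0.2014]
tool_rot: [0.707, 0.707, 0.0, 0.0]
force: [-0.4, 0.4, 0.1]
finger_gap: 0.697
gripper_force: 0.0
```

```bash
cat > p.py <<'E'
from h import *
import sys
im,m=snap('wrist',sys.argv[1]); s=sensors.sense(); print(s['t'],s['tcp_pos'],s['tool_rot'],s['q'][5],s['finger_gap'])
def show(n,cs,z):
    for c in cs:
        r=cv2.minAreaRect(c);P=cast(m,cv2.boxPoints(r),z);L=[np.linalg.norm(P[1]-P[0]),np.linalg.norm(P[2]-P[1])]
        print(n,np.round(r[0]),P.mean(0).round(4),np.round(L,4),P[:,0].min().round(4),P[:,0].max().round(4))
show('red118',blobs(im,(0,150,80),(4,255,255),40)+blobs(im,(174,150,80),(180,255,255),40),.118)
show('red39',blobs(im,(0,150,80),(4,255,255),15)+blobs(im,(174,150,80),(180,255,255),15),.039)
show('yel39',blobs(im,(20,150,120),(32,255,255),30),.039)
t,mt=snap('top')
for c in blobs(t,(5,150,100),(18,255,255),15):
    r=cv2.minAreaRect(c); print('top orange',np.round(r[0]),cast(mt,[r[0]],.015).round(3),cv2.contourArea(c))
E
python3 p.py w4.png
```

```text
24.2 [ 0.66091764 -0.00945055  0.20142672] [7.07465077e-01 7.06748301e-01 4.58099009e-05 2.65958378e-05] -0.18205507954410052 0.7027195281340766
red118 [318. 205.] [ 0.6627 -0.0077  0.118 ] [0.016  0.0595] 0.6541 0.6713
red39 [318. 205.] [ 0.6628 -0.0324  0.039 ] [0.0217 0.0803] 0.6512 0.6744
red39 [334. 128.] [0.6773 0.0392 0.039 ] [0.0009 0.0234] 0.6767 0.6779
yel39 [254.  94.] [0.6075 0.0681 0.039 ] [0.0179 0.0157] 0.5981 0.6169
yel39 [386. 361.] [ 0.7377 -0.2104  0.039 ] [0.0183 0.0108] 0.7304 0.7449
top orange [183. 195.] [[0.551 0.361 0.015]] 115.5
top orange [183. 222.] [[0.482 0.359 0.015]] 100.0
```

View pics/w4.png

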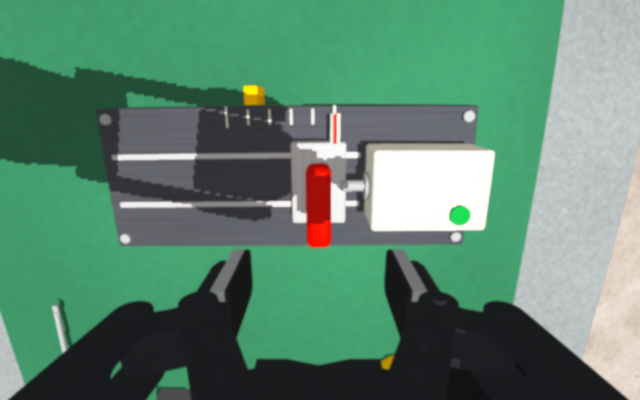

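The wrist view shows the handle at (318,205), the pointer's red line at (334,128) at x=0.677, and the mark block at (254,94). The mark's top runs from x≈0.598, so its middle is about 0.604. Both offcuts are in the bin. Grasping the handle.

Request:
move_arm([
  {"dx": 0.04,"dy": 0,"dz": -1,"rx": 0,"ry": 0,"rz": 0},
  {"dx": 0,"dy": 0,"dz": -1,"rx": 0,"ry": 0,"rz": 0},
  {"dx": 0,"dy": 0,"dz": -1,"rx": 0,"ry": 0,"rz": 0},
  {"dx": 0,"dy": 0,"dz": -1,"rx": 0,"ry": 0,"rz": 0},
  {"dx": 0,"dy": 0,"dz": -0.65,"rx": 0,"ry": 0,"rz": 0},
  {"dx": 0,"dy": 0,"dz": 0,"rx": 0,"ry": 0,"rz": 0},
  {"dx": 0,"dy": 0,"dz": 0,"rx": 0,"ry": 0,"rz": 0},
  {"dx": 0,"dy": 0,"dz": 0,"rx": 0,"ry": 0,"rz": 0},
  {"dx": 0,"dy": 0,"dz": 0,"rx": 0,"ry": 0,"rz": 0},
  {"dx": 0,"dy": 0,"dz": 0,"rx": 0,"ry": 0,"rz": 0},
])

```text
t: 25.5
tcp_pos: [0.6622, -0.0098, 0.0856]
tool_rot: [0.708, 0.707, 0.0, 0.0]
force: [-0.4, -0.7, -1.1]
finger_gap: 0.701
gripper_force: 0.0
```

Request:
move_arm([
  {"dx": 0,"dy": 0,"dz": 0,"rx": 0,"ry": 0,"rz": 0},
  {"dx": 0,"dy": 0,"dz": 0,"rx": 0,"ry": 0,"rz": 0},
  {"dx": 0,"dy": 0,"dz": 0,"rx": 0,"ry": 0,"rz": 0},
  {"dx": 0,"dy": 0,"dz": 0,"rx": 0,"ry": 0,"rz": 0},
  {"dx": 0,"dy": 0,"dz": 0,"rx": 0,"ry": 0,"rz": 0},
  {"dx": 0,"dy": 0,"dz": 0,"rx": 0,"ry": 0,"rz": 0},
  {"dx": 0,"dy": 0,"dz": 0,"rx": 0,"ry": 0,"rz": 0},
  {"dx": 0,"dy": 0,"dz": 0,"rx": 0,"ry": 0,"rz": 0},
  {"dx": 0,"dy": 0,"dz": 0,"rx": 0,"ry": 0,"rz": 0},
  {"dx": 0,"dy": 0,"dz": 0,"rx": 0,"ry": 0,"rz": 0},
], claw=0, newtons=60)

```text
t: 26.75
tcp_pos: [0.6611, -0.0098, 0.0852]
tool_rot: [0.707, 0.707, -0.001, -0.001]
force: [-4.1, -0.5, 5.5]
finger_gap: 0.203
gripper_force: 61.8
```

Request:
move_arm([
  {"dx": -0.36,"dy": 0,"dz": 0,"rx": 0,"ry": 0,"rz": 0},
  {"dx": -0.36,"dy": 0,"dz": 0,"rx": 0,"ry": 0,"rz": 0},
  {"dx": -0.36,"dy": 0,"dz": 0,"rx": 0,"ry": 0,"rz": 0},
  {"dx": -0.36,"dy": 0,"dz": 0,"rx": 0,"ry": 0,"rz": 0},
  {"dx": -0.36,"dy": 0,"dz": 0,"rx": 0,"ry": 0,"rz": 0},
  {"dx": -0.36,"dy": 0,"dz": 0,"rx": 0,"ry": 0,"rz": 0},
  {"dx": -0.36,"dy": 0,"dz": 0,"rx": 0,"ry": 0,"rz": 0},
  {"dx": -0.36,"dy": 0,"dz": 0,"rx": 0,"ry": 0,"rz": 0},
  {"dx": 0,"dy": 0,"dz": 0,"rx": 0,"ry": 0,"rz": 0},
  {"dx": 0,"dy": 0,"dz": 0,"rx": 0,"ry": 0,"rz": 0},
])

```text
t: 28.0
tcp_pos: [0.5962, -0.0102, 0.0853]
tool_rot: [0.708, 0.706, 0.004, 0.005]
force: [12.0, 1.9, -6.5]
finger_gap: 0.203
gripper_force: 60.9
```

```bash
python3 p.py w5.png; python3 -c "
import cv2;a=cv2.imread('pics/w5.png');cv2.imwrite('pics/c5.png',cv2.resize(a[40:220,200:440],(800,600)))"
```

```text
28.05 [ 0.59627081 -0.01023679  0.08528648] [0.70791475 0.70626606 0.00439809 0.00506214] -0.2046409919936725 0.1988200627724679
red118 [318. 288.] [ 0.5975 -0.006   0.118 ] [0.0162 0.0637] 0.588 0.6069
red118 [343. 142.] [0.6055 0.0489 0.118 ] [0.0013 0.0149] 0.6048 0.6063
red39 [318. 288.] [ 0.5985 -0.0552  0.039 ] [0.0279 0.1098] 0.5821 0.6148
red39 [343. 142.] [0.6124 0.0395 0.039 ] [0.0022 0.0257] 0.6111 0.6138
yel39 [328.  89.] [0.6043 0.0677 0.039 ] [0.012  0.0162] 0.5982 0.6105
top orange [183. 195.] [[0.551 0.361 0.015]] 115.0
top orange [183. 222.] [[0.482 0.359 0.015]] 91.5
```

View pics/c5.png

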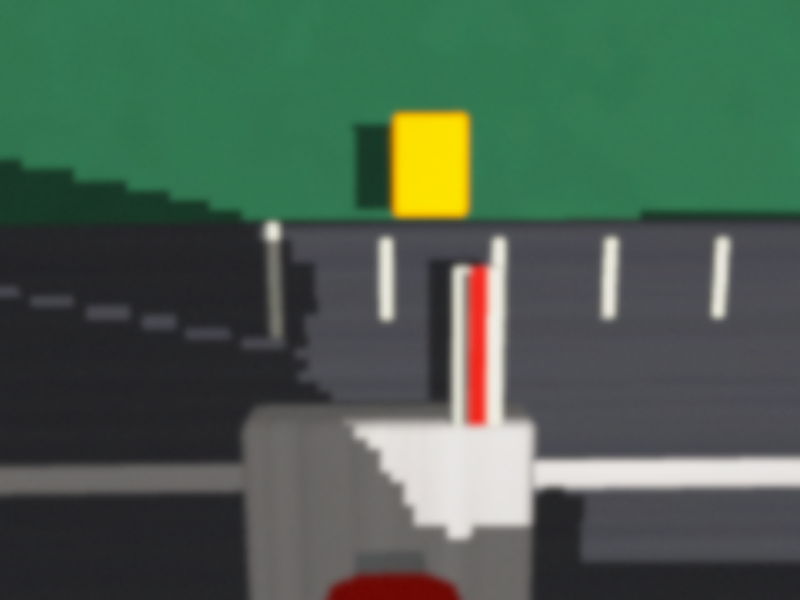

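The yellow mark is centred at (430,163) in the crop and the pointer's red line is at x=478, so it is about 8 mm short. Pulling a little more.

Request:
move_arm([
  {"dx": -0.12,"dy": 0,"dz": 0,"rx": 0,"ry": 0,"rz": 0},
  {"dx": -0.12,"dy": 0,"dz": 0,"rx": 0,"ry": 0,"rz": 0},
  {"dx": -0.12,"dy": 0,"dz": 0,"rx": 0,"ry": 0,"rz": 0},
  {"dx": 0,"dy": 0,"dz": 0,"rx": 0,"ry": 0,"rz": 0},
  {"dx": 0,"dy": 0,"dz": 0,"rx": 0,"ry": 0,"rz": 0},
  {"dx": 0,"dy": 0,"dz": 0,"rx": 0,"ry": 0,"rz": 0},
  {"dx": 0,"dy": 0,"dz": 0,"rx": 0,"ry": 0,"rz": 0},
  {"dx": 0,"dy": 0,"dz": 0,"rx": 0,"ry": 0,"rz": 0},
  {"dx": 0,"dy": 0,"dz": 0,"rx": 0,"ry": 0,"rz": 0},
  {"dx": 0,"dy": 0,"dz": 0,"rx": 0,"ry": 0,"rz": 0},
])

```text
t: 29.35
tcp_pos: [0.5879, -0.0103, 0.0853]
tool_rot: [0.708, 0.706, 0.005, 0.006]
force: [13.1, 1.7, -6.8]
finger_gap: 0.204
gripper_force: 61.1
```

```bash
python3 p.py w6.png; python3 -c "
import cv2;a=cv2.imread('pics/w6.png');cv2.imwrite('pics/c6.png',cv2.resize(a[40:220,200:440],(800,600)))"
```

```text
29.4 [ 0.58787732 -0.01027907  0.08525687] [0.70795779 0.7062175  0.00473553 0.00549442] -0.20779596029971947 0.20030378100111246
red118 [318. 288.] [ 0.5891 -0.0061  0.118 ] [0.0162 0.0637] 0.5796 0.5985
red118 [343. 143.] [0.5972 0.0487 0.118 ] [0.0013 0.0146] 0.5964 0.598
red39 [318. 288.] [ 0.5903 -0.0553  0.039 ] [0.0279 0.1098] 0.5739 0.6065
red39 [343. 143.] [0.6042 0.0391 0.039 ] [0.0022 0.0252] 0.6029 0.6055
yel39 [344.  89.] [0.6039 0.0677 0.039 ] [0.0131 0.0162] 0.5973 0.6108
top orange [183. 195.] [[0.551 0.361 0.015]] 111.0
top orange [183. 222.] [[0.482 0.359 0.015]] 95.0
```

View pics/c6.png

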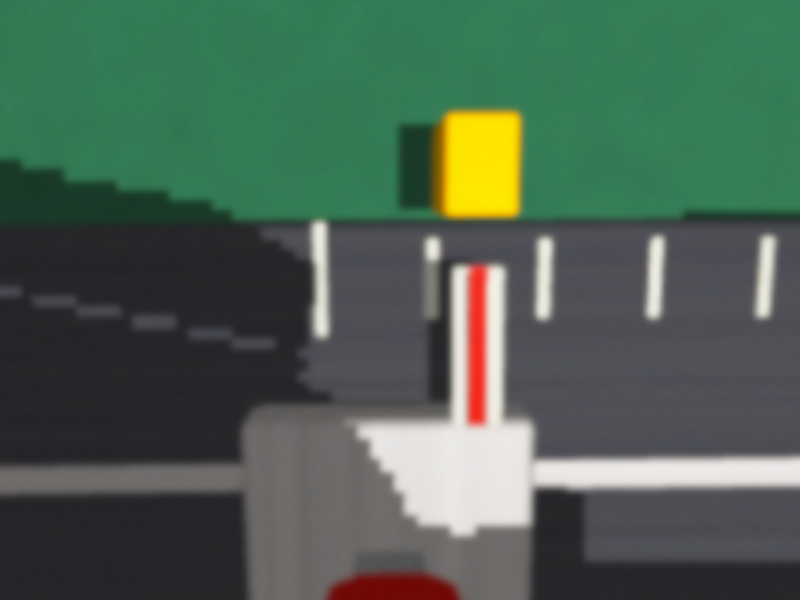

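The pointer's red line (x=478) stands level with the middle of the yellow top face (445–521), less than 1 mm off. The slide is held at about 13 N, and both offcuts are in the bin.

```bash
python3 -c "
from station import order
print(order.sign_off())"
```

```text
the job is handed in; nothing more can be done
None
```

I put both offcuts in the blue bin and handed in the job with the slide still held, its pointer within about 1 mm of the middle of the yellow mark; the sign-off gave no pass or fail result.

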